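Prop up the ball size chart and hold the ball tray ready for the check

TASK

Get a valve ball ready for a size check: lift the aluminium size chart out of its slotted stand and lean it, foot on the bench and same end up, squarely and centred against the front of the blue rest, and let go of it. Then pick up the blue tray by its handle, with its loose brass ball staying in its pocket all the way, and finish holding it still and level with its underside about 15 cm above the bench, centred over the round yellow mat. Finish still holding the tray; leave the other things on the bench where they are.

Things in the scene. Friction and masses are not known exactly. Their poses are not given: they have to be found in the camera images.
- chart_center (a point): Centre of the size chart: a rigid aluminium plate 110 mm wide (its x), 8 mm thick (its y), 160 mm tall (its z, up), about 0.25 kg, dark dots of growing size and a yellow band along the top on both faces (both faces alike). It starts upright in the slot of the stand, its lower edge 10 mm above the bench.
- stand: Fixed black slotted stand for the chart, 130 x 74 mm, 40 mm high; the slot runs along its x, is 10 mm wide, 30 mm deep and open at both ends. Origin at the centre of its underside on the bench.
- rest: Fixed blue steel bracket: upright plate 140 mm wide (its x), 90 mm tall, 10 mm thick; its front face is the plane y = 0 of its frame and looks to its -y (towards the mat); foot and gussets behind, to y = 80 mm. Origin at the foot of the front face, mid-width, on the bench. Chart foot about 33 mm before the face, on the bare bench, top leaned to +y over the plate's upper edge: about 20 degrees.
- mat: Fixed round yellow mat, 120 mm across, 3 mm thick, in front of the rest. Origin at the centre of its underside on the bench.
- tray_handle (a point): Grip point of the tray's black upright handle, over the tray's centre, 44 mm above the tray's underside. The handle is 40 mm long (tray x), 12 mm thick (tray y) and its top is 20 mm above this point (64 mm above the underside). The tray: blue, 180 mm (x) x 80 mm (y) x 10 mm, about 0.3 kg, axes as given, z up. It starts flat on the bench.
- pocket (a point): Middle of the tray's ball pocket, 55 mm from the handle along tray +x, 18.5 mm above the tray's underside (where the centre of the ball is when it lies in the middle). The pocket is round, 46 mm across, flat-bottomed and 4 mm deep, so that the ball rolls freely in it. A smaller 30 mm pocket at the other end stays empty.
- ball_center (a point): Centre of the brass-coloured ball, 25 mm in diameter, 64 g, loose in the tray's pocket.
- die_a: Dark steel crimping die with a bright top and brass pin, 70 x 26 x 36 mm, on the bench near the robot; not to be disturbed. Origin under its centre.
- die_b: The same kind of die, at the back of the bench; not to be disturbed.
- ferrule: Upright brass hose ferrule (tube), 36 mm across, 45 mm high, at the back; not to be disturbed.
- fitting: Steel and brass hose fitting, 32 mm across, 48 mm high, upright at the back; not to be disturbed.
- oil: White oil bottle with red cap, 56 mm across, 130 mm high, at the back; not to be disturbed.
- wrench: Steel wrench lying at the right side of the bench; not to be disturbed.
Mind the look-alikes: they are no part of the job. What is shaped like the part that bears tray_handle but brown or pink is not meant. Of the things like the part that bears chart_center, leave any that is turquoise; of the rest the smaller one is meant.

How it is judged:
By the outcome, as a careful person would: the job done as asked, in the order asked, and still so for the second after the job is handed in, while the arm keeps its last pose, push and grip.
It also fails if it takes over 61 s, if anything falls off the work surface, if the arm or the gripper's body presses on something with over 40 N, if the wrist force passes 120 N, or if a joint passes its speed limit or range.

ROBOT

A 6-joint arm with a two-finger parallel gripper is mounted at the origin on the work surface. World frame = base frame: x ahead of the robot, y to its left, z up, the work surface at z = 0. Lengths are in m, angles in rad, forces in N, time in s.
With the tool pointing down it reaches from about 0.35 to 0.975 m from the base axis. Payload 4.9 kg.
Tool frame: the origin (TCP) lies on the front face of the gripper's body, between the roots of the fingers; the fingertips stand ctrl.finger_overhang ahead of it and the grasp point (between the pads) lies 54 mm ahead of it (ctrl.finger_overhang is the distance from the TCP to the fingertips, in m); z points along the fingers, y is the line along which they close (so a half turn about z gives the same grasp; the last joint's range is limited). The gripper opens to 85 mm and grips with 20 to 120 N. Pads are 22 mm wide; open, the fingers measure 114 mm over their backs; the gripper's body (76 mm by 85 mm) begins 54 mm behind the grasp point. The pads swing forward as they close: fully open they stand 13 mm farther back than shut.
Start: joints at [-1.242, 0.053, 1.613, -0, 1.476, -0.119], TCP at [0.271, -0.563, 0.304] pointing down, gripper open.
Joint ranges: [-3.01, 3.01], [-1.01, 2.22], [0.06, 2.58], [-1.02, 4.17], [0.09, 2.62], [-3.14, 3.14]. Speed limits (rad/s): [2.57, 2.57, 3.14, 3.14, 3.14, 3.14].

INTERFACE

Orientations are given as a rotation vector (axis times angle).
In Python, from station import ctrl, vision gives the robot as it stands. The module is installed in compiled form; this text tells all that it offers.
- The arm moves only by the tool drive_tool, never from a script. Its argument "rows" is a list of rows, each a list of 2 entries, a list of its own where there are three numbers: the shift along the tool's x, y, z in m, then the turn about the tool's z in rad. A call has 1 to 10 rows; each row shifts and turns the commanded pose from where the row before left it, along the tool's axes as they then stand; what a row does not reach is not made up. A row lasts 1/10 s, in which the tool goes at most 50 mm and 8.59 degrees, less where a joint would pass 70% of its speed; a pose out of reach is approached as far as the arm can. A call with a gripper value outside its range is refused whole. "jaw" is the closure, from 0 (fully open) to 1 (shut), set as the call begins (left out, the last holds). The fingers move at their own pace and stop on an object; "grip_force" is the grip in N (left out, the last holds). Time passes only in rows, so rows that do not move let the fingers close. It gives the time, the measured TCP pose, the force, the opening and the grip force at its end, in the units of the state.
- ctrl.get_obs(): the state, without advancing time (a new reading comes with each control period).
- vision.get_image(name): name is "scene" or "top" or "wrist"; returns a dict with "image" (480x640x3 uint8, blue, green, red), "vertical_fov" (degrees; the focal length in pixels is half the picture's height over the tangent of half this angle, whatever the lens; pixels are square), "cx", "cy" (the principal point, pixels), "R" (3x3) and "t" (3): a world point X has camera coordinates R X + t. Camera axes: x right, y down, z forward; pixel columns grow to the right and rows downward; lengths in m; the calibration is good to about 2 mm. The wrist camera is an equidistant fisheye: a pixel r from the principal point sees the ray r / f radians off the axis. A picture is of the moment at which its call begins. There is no depth.
- ctrl.finish_job(): hands the job in; it is judged then, once.
The state is a dict: "t": time; "q": joint angles; "dq": joint speeds; "effort": joint torques, N m; "tool_pos": TCP position; "tool_rot": TCP orientation; "contact_force": force on the tool from outside, world axes, zero at the start; "wrist_torque": the same for the moment, N m; "opening": finger opening in m; "grip_force": force on a finger pad.
Only numpy, scipy, OpenCV 4.12 (cv2) and the standard library are available. Lean on these libraries where they do the work, as an engineer would, in place of code of your own. Each camera call takes 0.05 s, during which the arm holds its last target. There are 200 camera calls.

## Working session

There is one attempt and no reset: what is moved stays moved. The work goes in short steps, Python scripts to look and compute and a tool call to move; the robot and the scene stay as the last step left them, time stands still between calls to the robot, and variables do not carry over. Pictures are saved under pics/ and viewed, at most 10 in all, crops included, and the job is handed in when it is done.

Besides the shell and the picture viewer there is one more tool, called after "Emit:" in YAML: its name, and indented under it one key for each argument. drive_tool: Moves the arm, as the interface text tells. Its arguments: {"type":"object","properties":{"rows":{"type":"array","items":{"type":"array"}},"jaw":{"type":"number"},"grip_force":{"type":"number"}},"required":["rows"]}

```bash
mkdir -p pics; cat > h.py <<'E'
import numpy as np, cv2, pickle
from scipy.spatial.transform import Rotation as Ro
def grab(n):
    from station import vision
    v=vision.get_image(n); pickle.dump(v,open(f'{n}.pkl','wb')); return v
def load(n): return pickle.load(open(f'{n}.pkl','rb'))
def f(v): return v['image'].shape[0]/2/np.tan(np.radians(v['vertical_fov'])/2)
def ray(v,p,fish=False):
    d=(np.array(p,float)-[v['cx'],v['cy']])/f(v)
    if fish:
        r=np.hypot(*d); c=np.array([*(d/max(r,1e-9)*np.sin(r)),np.cos(r)])
    else: c=np.array([*d,1])
    R=np.array(v['R']);return -R.T@np.array(v['t']), R.T@c
def atz(v,p,z,fish=False):
    o,d=ray(v,p,fish); return o+d*(z-o[2])/d[2]
def proj(v,X):
    c=np.array(v['R'])@np.array(X)+v['t']; return c[:2]/c[2]*f(v)+[v['cx'],v['cy']]
E
python3 - <<'E'
from h import *
from station import ctrl
for n in('scene','top'):
    v=grab(n); cv2.imwrite(f'pics/{n}0.png',v['image']); print(n,f(v),ray(v,(320,240)))
o=ctrl.get_obs(); print(o,ctrl.finger_overhang)
E
```

```text
scene 472.1111396248988 (array([1.11008329, 0.40556109, 0.71299624]), array([-0.61053027, -0.4835582 , -0.62736103]))
top 569.0668000088507 (array([ 0.41075203, -0.07400183,  1.56187306]), array([ 0.05079253, -0.02161901, -0.9985297 ]))
{'t': 0.1, 'q': array([-1.24199960e+00,  5.33010126e-02,  1.61415906e+00,  7.96224209e-06,
        1.47601426e+00, -1.18960104e-01]), 'dq': array([-0.00048317,  0.00061292, -0.00237753,  0.00085815, -0.00051451,
       -0.00113975]), 'effort': array([ 5.39505018e-04, -3.94901276e+01, -3.71364391e+01, -7.41411941e-05,
        3.95097595e-03,  1.13623253e-05]), 'tool_pos': array([ 0.27047402, -0.56296377,  0.30277811]), 'tool_rot': array([-3.06136502e+00, -6.97057315e-01,  2.96984057e-04]), 'contact_force': array([0.44338842, 0.14626545, 0.07042774]), 'wrist_torque': array([ 0.03559221, -0.02490894,  0.04776893]), 'grip_force': 0.0, 'opening': 0.08534228810554709} 0.0726
```

View pics/scene0.png

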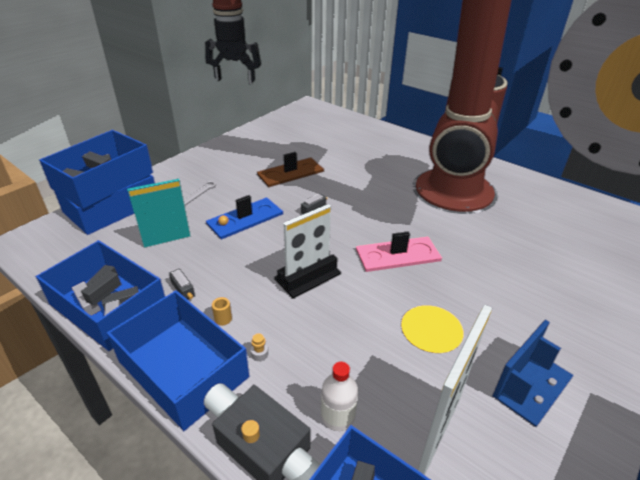

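View pics/top0.png

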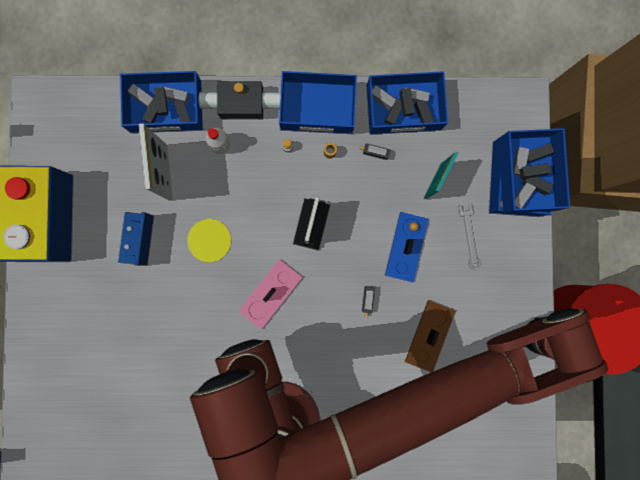

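The top view shows the candidates for the chart:
- White plate in the black stand, top (313,222) and scene (308,245).
- Larger white plate, top (155,160).
- Turquoise plate, top (441,175).

The small white one in the stand is the one meant. For the tray there are blue (407,246), pink (271,294) and brown (430,336), and blue is the one meant. I'll confirm both in enlarged crops.

```bash
python3 - <<'E'
from h import *
v=load('top')['image'];s=load('scene')['image']
def c(im,x0,y0,w,h,k): return cv2.resize(im[y0:y0+h,x0:x0+w],None,fx=k,fy=k,interpolation=cv2.INTER_CUBIC)
cv2.imwrite('pics/a.png',c(v,285,185,155,110,5))
cv2.imwrite('pics/b.png',c(v,105,195,140,80,5.5))
cv2.imwrite('pics/c.png',c(s,200,180,150,115,5))
E
```

```text
(no output)
```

View pics/a.png

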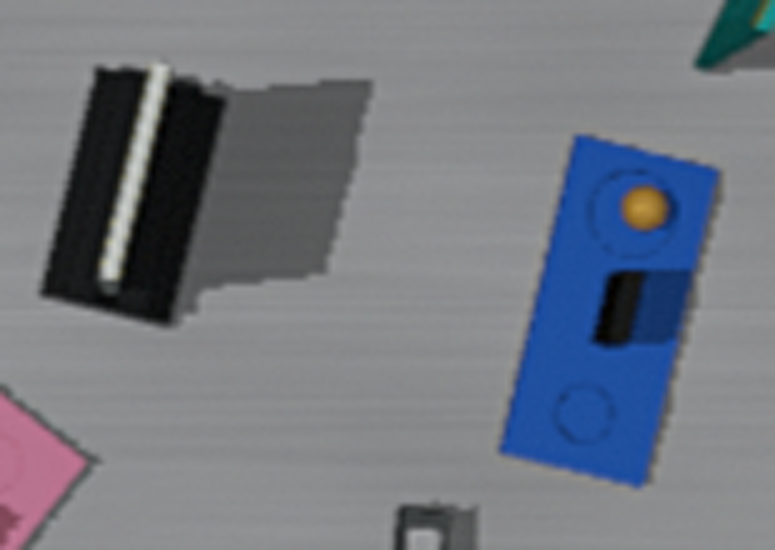

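View pics/b.png

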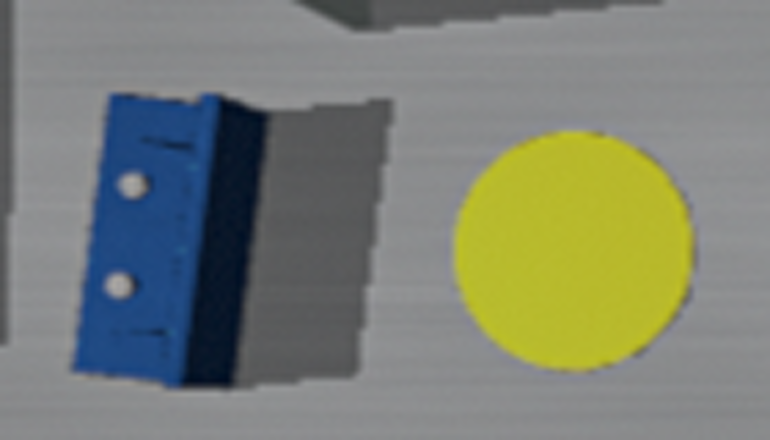

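View pics/c.png

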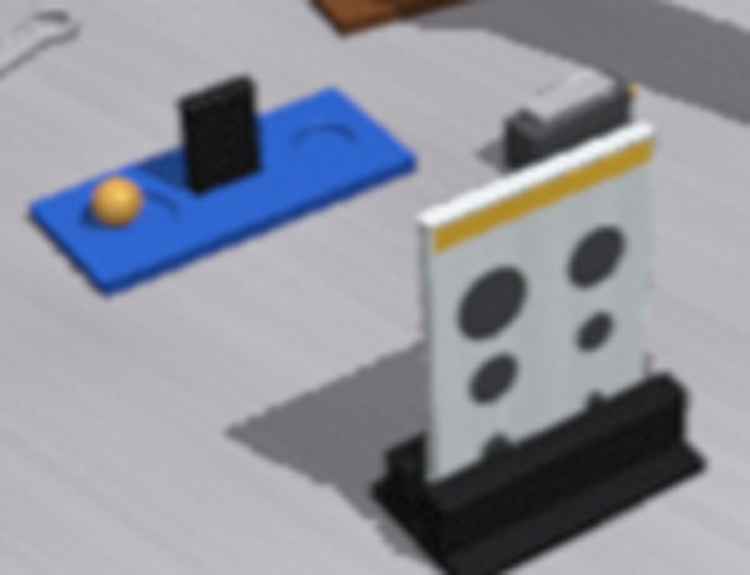

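The crops confirm the plate in the stand is small and white with a yellow band, and the tray is blue with a black handle and its ball at crop a (645,208). In crop b the rest's front foot line runs (268,110)-(233,385) and the mat centre is (574,250).

```bash
python3 - <<'E'
from h import *
v=load('top');s=load('scene')
A=lambda x,y,z:atz(v,((x+.5)/5-.5+285,(y+.5)/5-.5+185),z)
B=lambda x,y,z:atz(v,((x+.5)/5.5-.5+105,(y+.5)/5.5-.5+195),z)
C=lambda x,y,z:atz(s,((x+.5)/5-.5+200,(y+.5)/5-.5+180),z)
def pr(n,a,b): 
    d=a-b; print(n,'mid',((a+b)/2).round(4),'ang',np.degrees(np.arctan2(d[1],d[0])).round(2),'len',np.hypot(*d[:2]).round(4))
pr('chart top',A(160,64,.17),A(109,282,.17))
pr('chart scene edge ctr',C(424,222,.17),C(651,131,.17))
pr('stand L',A(97,66,.005),A(42,293,.005));pr('stand R',A(225,95,.005),A(172,325,.005))
pr('tray L',A(577,135,.01),A(502,452,.01));pr('tray R',A(720,170,.01),A(645,487,.01))
pr('handle',A(628,272,.064),A(611,345,.064))
pr('handle scene',C(217,88,.064)+0,C(218,88,.064))
print('ball',A(645,208,.0185))
pr('rest foot',B(268,110,0),B(233,385,0));pr('rest top',B(220,97,.09),B(186,386,.09))
print('mat',B(574,250,.003))
E
```

```text
chart top mid [ 0.5327 -0.0833  0.17  ] ang -13.08 len 0.1102
chart scene edge ctr mid [ 0.5357 -0.0814  0.17  ] ang -15.33 len 0.108
stand L mid [ 0.5436 -0.0487  0.005 ] ang -13.47 len 0.1285
stand R mid [ 0.5269 -0.1195  0.005 ] ang -12.96 len 0.1299
tray L mid [ 0.4811 -0.3059  0.01  ] ang -13.66 len 0.1786
tray R mid [ 0.4621 -0.3841  0.01  ] ang -13.81 len 0.1786
handle mid [ 0.4706 -0.34    0.064 ] ang -13.54 len 0.0397
handle scene mid [ 0.4704 -0.3454  0.064 ] ang -49.67 len 0.0005
ball [ 0.52719708 -0.36247222  0.0185    ]
rest foot mid [0.4909 0.3576 0.    ] ang -6.37 len 0.138
rest top mid [0.4891 0.355  0.09  ] ang -5.79 len 0.1366
mat [0.48957573 0.19627303 0.003     ]
```

```bash
cat >> h.py <<'E'
def to(x,y,z,phi):
    "remaining shift in tool axes after turning first; turn about tool z"
    from station import ctrl
    o=ctrl.get_obs(); R=Ro.from_rotvec(o['tool_rot']).as_matrix(); p=np.degrees(np.arctan2(R[1,0],R[0,0]))
    turn=-np.radians(phi-p); R2=R@Ro.from_euler('z',turn).as_matrix()
    print('t',round(o['t'],2),'pos',o['tool_pos'].round(4),'phi',p.round(2),'tilt',R[:,2].round(4),'shift',(R2.T@(np.array([x,y,z])-o['tool_pos'])).round(4),'turn',turn.round(4),'F',o['contact_force'].round(1),'op',round(o['opening'],4),'q6',o['q'][5].round(2))
E
python3 -c "
from h import *
to(.5345,-.0835,.30,-13.3)"
```

```text
t 0.1 pos [ 0.2705 -0.563   0.3028] phi 25.65 tilt [-6.0e-04  1.8e-03 -1.0e+00] shift [ 0.1466 -0.5273  0.0035] turn 0.6799 F [0.4 0.1 0.1] op 0.0853 q6 -0.12
```

Emit:
drive_tool:
  rows:
    - [[0, 0, 0], 0.136]
    - [[0, 0, 0], 0.136]
    - [[0, 0, 0], 0.136]
    - [[0, 0, 0], 0.136]
    - [[0, 0, 0], 0.136]
    - [[0.008, -0.029, 0], 0]
    - [[0.008, -0.029, 0], 0]
    - [[0.008, -0.029, 0], 0]
    - [[0.008, -0.029, 0], 0]
    - [[0.008, -0.029, 0], 0]

```text
t: 1.1
tool_pos: [0.3432, -0.4302, 0.3033]
tool_rot: [-3.12, 0.364, 0.001]
contact_force: [-0.3, 0.6, -0.1]
opening: 0.085
grip_force: 0.0
```

Emit:
drive_tool:
  rows:
    - [[0.008, -0.029, 0], 0]
    - [[0.008, -0.029, 0], 0]
    - [[0.008, -0.029, 0], 0]
    - [[0.008, -0.029, 0], 0]
    - [[0.008, -0.029, 0], 0]
    - [[0.008, -0.029, 0], 0]
    - [[0.008, -0.029, 0], 0]
    - [[0.008, -0.029, 0], 0]
    - [[0.008, -0.029, 0], 0]
    - [[0.008, -0.029, 0], 0]

```text
t: 2.1
tool_pos: [0.4877, -0.1664, 0.3034]
tool_rot: [-3.12, 0.364, 0.001]
contact_force: [0.5, -0.4, 0.6]
opening: 0.0858
grip_force: 0.0
```

```bash
python3 -c "
from h import *
to(.5345,-.0835,.30,-13.3)"
```

```text
t 2.1 pos [ 0.4877 -0.1664  0.3034] phi -13.31 tilt [-6.e-04  3.e-04 -1.e+00] shift [ 0.0265 -0.0914  0.0034] turn -0.0001 F [ 0.5 -0.4  0.6] op 0.0858 q6 1.33
```

Emit:
drive_tool:
  rows:
    - [[0.0088, -0.0305, 0], 0]
    - [[0.0088, -0.0305, 0], 0]
    - [[0.0088, -0.0305, 0], 0]
    - [[0, 0, 0], 0]
    - [[0, 0, 0], 0]

```text
t: 2.6
tool_pos: [0.5341, -0.0843, 0.3033]
tool_rot: [3.12, -0.362, -0.002]
contact_force: [-0.4, -0.3, 0.9]
opening: 0.0851
grip_force: 0.0
```

```bash
python3 - <<'E'
from h import *
to(.5345,-.0835,.21,-13.3)
v=grab('wrist'); cv2.imwrite('pics/w1.png',v['image']); o,d=ray(v,(v['cx'],v['cy']),0);print(o,d,f(v))
E
```

```text
t 2.6 pos [ 0.5341 -0.0843  0.3033] phi -13.22 tilt [-1.2e-03 -1.0e-04 -1.0e+00] shift [ 0.0003 -0.0009  0.0933] turn 0.0013 F [-0.4 -0.3  0.9] op 0.0851 q6 1.51
[ 0.60255573 -0.10057947  0.37382124] [-0.26770762  0.06125132 -0.9615513 ] 371.64829954431775
```

View pics/w1.png

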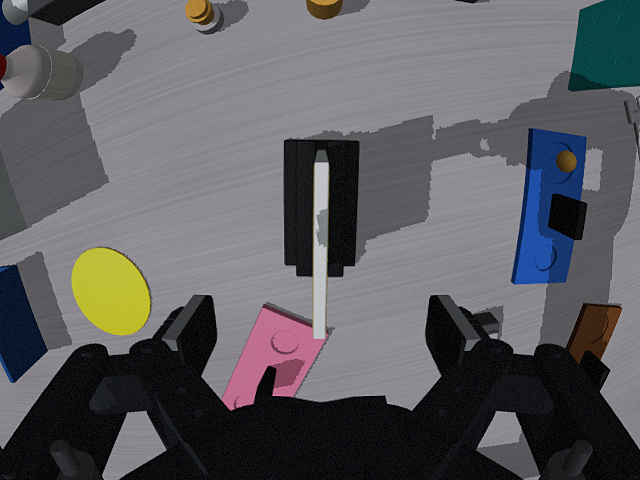

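The wrist view shows the chart's top edge running from (321,163) to (319,338), parallel to and midway between the pads.

```bash
python3 - <<'E'
from h import *
v=load('wrist')
def pr(n,a,b): 
    d=a-b; print(n,'mid',((a+b)/2).round(4),'ang',np.degrees(np.arctan2(d[1],d[0])).round(2),'len',np.hypot(*d[:2]).round(4))
pr('chart',atz(v,(321.5,163),.17,1),atz(v,(320,338),.17,1))
pr('trayL',atz(v,(530,128),.01,1),atz(v,(513,282),.01,1));pr('trayR',atz(v,(586,137),.01,1),atz(v,(566,284),.01,1))
print('mat',atz(v,(111,291),.003,1))
to(.5345,-.0835,.21,-13.3)
E
```

```text
chart mid [ 0.5342 -0.0848  0.17  ] ang -13.66 len 0.1087
trayL mid [ 0.4832 -0.3046  0.01  ] ang -13.29 len 0.1769
trayR mid [ 0.4603 -0.3852  0.01  ] ang -13.21 len 0.1827
mat [0.49177973 0.18961395 0.003     ]
t 2.65 pos [ 0.5339 -0.0849  0.3034] phi -13.29 tilt [-1.1e-03 -1.0e-04 -1.0e+00] shift [ 0.0003 -0.0015  0.0934] turn 0.0001 F [-0.6 -0.2 -0.4] op 0.0852 q6 1.51
```

Emit:
drive_tool:
  rows:
    - [[0, 0, 0.016], 0]
    - [[0, 0, 0.016], 0]
    - [[0, 0, 0.016], 0]
    - [[0, 0, 0.016], 0]
    - [[0, 0, 0.016], 0]
    - [[0, 0, 0.013], 0]
    - [[0, 0, 0], 0]

```text
t: 3.35
tool_pos: [0.5329, -0.0843, 0.2078]
tool_rot: [-3.12, 0.364, 0.008]
contact_force: [-0.9, -0.2, -0.5]
opening: 0.0851
grip_force: 0.0
```

Emit:
drive_tool:
  rows:
    - [[0, 0, 0], 0]
    - [[0, 0, 0], 0]
    - [[0, 0, 0], 0]
    - [[0, 0, 0], 0]
    - [[0, 0, 0], 0]
    - [[0, 0, 0], 0]
    - [[0, 0, 0], 0]
    - [[0, 0, 0], 0]
    - [[0, 0, 0], 0]
    - [[0, 0, 0], 0]
  jaw: 1
  grip_force: 50

```text
t: 4.35
tool_pos: [0.5346, -0.0847, 0.2115]
tool_rot: [-3.12, 0.364, -0.002]
contact_force: [0.0, 0.5, 3.7]
opening: 0.0074
grip_force: 49.6
```

```bash
python3 -c "
from h import *
to(.5345,-.0835,.32,-13.3)"
```

```text
t 4.35 pos [ 0.5346 -0.0847  0.2115] phi -13.31 tilt [ 0.001  0.    -1.   ] shift [-0.0002 -0.0012 -0.1085] turn -0.0001 F [0.  0.5 3.7] op 0.0074 q6 1.51
```

Emit:
drive_tool:
  rows:
    - [[0, 0, -0.006], 0]
    - [[0, 0, -0.01], 0]
    - [[0, 0, -0.013], 0]
    - [[0, 0, -0.013], 0]
    - [[0, 0, -0.013], 0]
    - [[0, 0, -0.013], 0]
    - [[0, 0, -0.013], 0]
    - [[0, 0, -0.01], 0]
    - [[0, 0, 0], 0]
    - [[0, 0, 0], 0]

```text
t: 5.35
tool_pos: [0.5342, -0.0847, 0.3019]
tool_rot: [3.12, -0.364, -0.0]
contact_force: [-0.2, 0.6, -3.3]
opening: 0.0074
grip_force: 48.7
```

```bash
python3 - <<'E'
from h import *
v=grab('top');cv2.imwrite('pics/t2.png',v['image'])
u=np.array([np.cos(np.radians(-6.1)),np.sin(np.radians(-6.1))]);n=np.array([-u[1],u[0]])
p=np.array([.4905,.357])-.045*n; print(p)
to(*p,.30,-6.1)
E
```

```text
[0.48571812 0.31225479]
t 5.4 pos [ 0.534  -0.0846  0.3012] phi -13.3 tilt [-1.1e-03  3.0e-04 -1.0e+00] shift [-0.0901 -0.3895  0.0014] turn -0.1257 F [-0.6  0.7 -3.2] op 0.0071 q6 1.51
```

Emit:
drive_tool:
  rows:
    - [[0, 0, 0], -0.063]
    - [[0, 0, 0], -0.0627]
    - [[-0.006, -0.013, 0], 0]
    - [[-0.006, -0.026, 0], 0]
    - [[-0.006, -0.026, 0], 0]
    - [[-0.006, -0.026, 0], 0]
    - [[-0.006, -0.026, 0], 0]
    - [[-0.006, -0.026, 0], 0]
    - [[-0.006, -0.026, 0], 0]
    - [[-0.006, -0.026, 0], 0]

```text
t: 6.4
tool_pos: [0.5062, 0.116, 0.3011]
tool_rot: [-3.137, 0.169, 0.002]
contact_force: [0.6, 0.6, -3.3]
opening: 0.0072
grip_force: 48.9
```

Emit:
drive_tool:
  rows:
    - [[-0.006, -0.026, 0], 0]
    - [[-0.006, -0.026, 0], 0]
    - [[-0.006, -0.026, 0], 0]
    - [[-0.006, -0.026, 0], 0]
    - [[-0.006, -0.02, 0], 0]
    - [[0, -0.013, 0], 0]
    - [[0, 0, 0], 0]
    - [[0, 0, 0], 0]

```text
t: 7.2
tool_pos: [0.4918, 0.2535, 0.3015]
tool_rot: [3.136, -0.167, -0.001]
contact_force: [0.5, -0.8, -3.1]
opening: 0.007
grip_force: 49.0
```

```bash
python3 - <<'E'
from h import *
to(.4857,.3123,.23,-6.1)
v=grab('wrist'); cv2.imwrite('pics/w2.png',v['image'])
w=grab('top')['image']
c=cv2.resize(w[190:290,100:250],None,fx=4,fy=4,interpolation=cv2.INTER_CUBIC); cv2.imwrite('pics/t3.png',c)
E
```

```text
t 7.2 pos [0.4918 0.2535 0.3015] phi -6.11 tilt [-7.e-04 -9.e-04 -1.e+00] shift [-0.0123 -0.0579  0.0715] turn -0.0001 F [ 0.5 -0.8 -3.1] op 0.007 q6 2.02
```

View pics/w2.png

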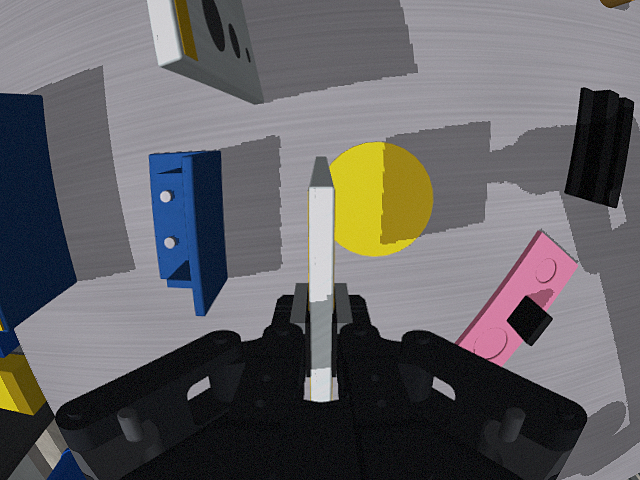

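```bash
python3 - <<'E'
from h import *
v=load('wrist');im=v['image']
for y in (175,200,225,250,270):
    print(y,[tuple(int(c) for c in im[y,x]) for x in range(186,234,2)])
def pr(n,a,b): 
    d=a-b; print(n,'mid',((a+b)/2).round(4),'ang',np.degrees(np.arctan2(d[1],d[0])).round(2),'len',np.hypot(*d[:2]).round(4))
pr('foot',atz(v,(221,151),0,1),atz(v,(227.5,278),0,1))
pr('topfront',atz(v,(195,153),.09,1),atz(v,(204,316),.09,1))
E
```

```text
175 [(156, 90, 44), (146, 79, 31), (148, 81, 36), (92, 49, 19), (45, 28, 11), (55, 33, 15), (51, 26, 17), (47, 21, 1), (49, 23, 8), (51, 30, 16), (50, 24, 9), (54, 33, 25), (46, 26, 10), (49, 24, 16), (45, 25, 13), (46, 22, 0), (45, 19, 2), (45, 18, 1), (101, 93, 95), (105, 101, 103), (104, 102, 105), (106, 100, 102), (108, 101, 103), (103, 99, 101)]
200 [(154, 85, 38), (152, 83, 39), (143, 79, 33), (132, 74, 37), (70, 38, 17), (47, 24, 7), (54, 33, 17), (48, 28, 14), (50, 26, 14), (52, 34, 17), (46, 23, 0), (52, 31, 19), (49, 23, 7), (52, 31, 11), (44, 19, 0), (52, 29, 16), (48, 26, 10), (47, 24, 5), (52, 34, 25), (110, 105, 107), (104, 100, 104), (107, 102, 106), (101, 101, 99), (107, 102, 104)]
225 [(142, 78, 34), (149, 82, 32), (146, 81, 40), (140, 77, 34), (126, 70, 34), (56, 29, 5), (47, 23, 4), (52, 31, 17), (47, 28, 2), (50, 25, 16), (46, 17, 0), (48, 27, 7), (48, 30, 10), (47, 26, 14), (48, 25, 16), (47, 24, 8), (50, 27, 17), (51, 22, 12), (50, 26, 12), (91, 83, 81), (110, 107, 109), (107, 101, 105), (104, 97, 100), (113, 106, 108)]
250 [(145, 81, 29), (133, 75, 33), (144, 77, 32), (141, 78, 31), (138, 74, 33), (124, 66, 30), (70, 37, 15), (50, 25, 16), (49, 20, 12), (53, 34, 18), (51, 25, 15), (53, 32, 19), (49, 27, 12), (52, 27, 18), (48, 23, 11), (45, 24, 0), (50, 31, 18), (47, 30, 18), (49, 28, 12), (45, 19, 3), (113, 110, 115), (109, 105, 106), (107, 102, 104), (108, 102, 106)]
270 [(56, 30, 8), (58, 34, 22), (143, 75, 33), (146, 77, 34), (143, 80, 36), (137, 73, 33), (124, 71, 37), (62, 31, 13), (50, 26, 8), (52, 28, 12), (51, 27, 9), (46, 27, 6), (49, 28, 15), (54, 27, 11), (48, 26, 9), (45, 18, 4), (50, 25, 9), (54, 32, 18), (51, 24, 9), (52, 31, 19), (44, 23, 9), (111, 106, 107), (104, 102, 101), (108, 103, 105)]
foot mid [0.4895 0.3553 0.    ] ang -6.67 len 0.1378
topfront mid [0.4907 0.354  0.09  ] ang -8.09 len 0.1409
```

```bash
python3 - <<'E'
from h import *
v=load('wrist');im=v['image']
cv2.imwrite('pics/w2c.png',cv2.resize(im[140:325,140:340],None,fx=3.2,fy=3.2,interpolation=cv2.INTER_CUBIC))
E
```

```text
(no output)
```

View pics/w2c.png

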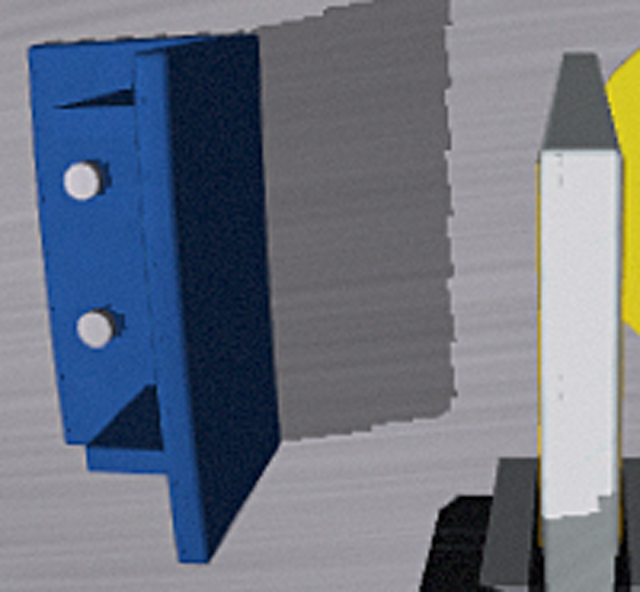

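The enlarged wrist crop shows the rest's top front edge from (158,52) to (209,562) and its foot line from (259,32) to (281,438). The chart hangs straight in the grip.

```bash
python3 - <<'E'
from h import *
v=load('wrist')
def pr(n,a,b): 
    d=a-b; m=(a+b)/2; print(n,'mid',m.round(4),'ang',np.degrees(np.arctan2(d[1],d[0])).round(2),'len',np.hypot(*d[:2]).round(4))
k=lambda x,y:(140+(x+.5)/3.2-.5,140+(y+.5)/3.2-.5)
pr('foot',atz(v,k(259,32),0,1),atz(v,k(281,438),0,1))
pr('top',atz(v,k(158,52),.09,1),atz(v,k(209,562),.09,1))
pr('chart top',atz(v,k(580,149),.26,1),atz(v,(321,400),.26,1))
pr('chart end L,R',atz(v,k(540,150),.26,1),atz(v,k(622,150),.26,1))
print('chart far bottom',atz(v,k(580,53),.1,1))
E
```

```text
foot mid [ 0.4911  0.3552 -0.    ] ang -6.46 len 0.1374
top mid [0.4903 0.3562 0.09  ] ang -5.57 len 0.1381
chart top mid [0.5055 0.2514 0.26  ] ang -6.04 len 0.0815
chart end L,R mid [0.5459 0.247  0.26  ] ang 83.91 len 0.0078
chart far bottom [0.54571362 0.24674571 0.1       ]
```

```bash
python3 -c "
from h import *
to(.4872,.3197,.206,-6.1)"
```

```text
t 7.3 pos [0.4921 0.253  0.3017] phi -6.17 tilt [-3.e-04 -5.e-04 -1.e+00] shift [-0.0119 -0.0659  0.0957] turn -0.0013 F [-0.4 -0.1 -3.3] op 0.0072 q6 2.02
```

Emit:
drive_tool:
  rows:
    - [[-0.002, -0.011, 0], 0]
    - [[-0.002, -0.011, 0.006], 0]
    - [[-0.002, -0.011, 0.012], 0]
    - [[-0.002, -0.011, 0.014], 0]
    - [[-0.002, -0.011, 0.014], 0]
    - [[-0.0018, -0.0107, 0.014], 0]
    - [[0, 0, 0.014], 0]
    - [[0, 0, 0.012], 0]
    - [[0, 0, 0.009], 0]
    - [[0, 0, 0], 0]

```text
t: 8.3
tool_pos: [0.4865, 0.3195, 0.2048]
tool_rot: [3.135, -0.168, -0.005]
contact_force: [0.1, 0.0, -2.4]
opening: 0.0074
grip_force: 49.1
```

Emit:
drive_tool:
  rows:
    - [[0, 0, 0.002], 0]
    - [[0, 0, 0], 0]
    - [[0, 0, 0], 0]

```text
t: 8.6
tool_pos: [0.4877, 0.3203, 0.2058]
tool_rot: [-3.136, 0.168, -0.002]
contact_force: [0.9, -0.2, -2.6]
opening: 0.0072
grip_force: 49.1
```

```bash
python3 -c "
from h import *
to(.4872,.3197,.206,-6.1)"
```

```text
t 8.6 pos [0.4877 0.3203 0.2058] phi -6.12 tilt [ 1.4e-03  7.0e-04 -1.0e+00] shift [-0.0004  0.0007 -0.0002] turn -0.0003 F [ 0.9 -0.2 -2.6] op 0.0072 q6 2.13
```

Creep down to contact.

Emit:
drive_tool:
  rows:
    - [[0, 0, 0.0015], 0]
    - [[0, 0, 0], 0]
    - [[0, 0, 0], 0]

```text
t: 8.9
tool_pos: [0.4872, 0.3203, 0.2035]
tool_rot: [-3.137, 0.167, -0.0]
contact_force: [0.1, 0.2, -2.0]
opening: 0.0069
grip_force: 49.1
```

Emit:
drive_tool:
  rows:
    - [[0, 0, 0.001], 0]
    - [[0, 0, 0], 0]
    - [[0, 0, 0], 0]

```text
t: 9.2
tool_pos: [0.4872, 0.3203, 0.2023]
tool_rot: [3.137, -0.167, -0.0]
contact_force: [-0.1, 0.8, -2.0]
opening: 0.0074
grip_force: 49.1
```

Emit:
drive_tool:
  rows:
    - [[0, 0, 0.001], 0]
    - [[0, 0, 0], 0]
    - [[0, 0, 0], 0]

```text
t: 9.5
tool_pos: [0.4873, 0.3204, 0.2015]
tool_rot: [-3.137, 0.167, -0.0]
contact_force: [0.1, 0.3, -1.5]
opening: 0.0071
grip_force: 49.3
```

Emit:
drive_tool:
  rows:
    - [[0, 0, 0.001], 0]
    - [[0, 0, 0], 0]
    - [[0, 0, 0], 0]

```text
t: 9.8
tool_pos: [0.4875, 0.3205, 0.2015]
tool_rot: [-3.137, 0.167, -0.001]
contact_force: [-1.6, -0.8, 4.8]
opening: 0.0074
grip_force: 50.3
```

Emit:
drive_tool:
  rows:
    - [[0, 0, 0.0007], 0]
    - [[0, 0, 0], 0]
    - [[0, 0, 0], 0]

```text
t: 10.1
tool_pos: [0.4876, 0.3207, 0.2015]
tool_rot: [-3.136, 0.167, -0.001]
contact_force: [-3.9, -1.3, 8.5]
opening: 0.0076
grip_force: 50.9
```

Emit:
drive_tool:
  rows:
    - [[0, 0, -0.001], 0]
    - [[0, 0, 0], 0]
    - [[0, 0, 0], 0]
    - [[0, 0, 0], 0]
    - [[0, 0, 0], 0]
    - [[0, 0, 0], 0]
  jaw: 0.74

```text
t: 10.7
tool_pos: [0.4872, 0.3203, 0.2005]
tool_rot: [3.137, -0.167, -0.0]
contact_force: [-0.9, 0.5, 0.6]
opening: 0.0222
grip_force: 0.0
```

```bash
python3 - <<'E'
from h import *
to(.4872,.3197,.21,-6.1)
v=grab('wrist');cv2.imwrite('pics/w3.png',v['image'][:,150:500])
E
```

```text
t 10.7 pos [0.4872 0.3203 0.2005] phi -6.1 tilt [-2.e-04 -1.e-04 -1.e+00] shift [ 0.0001  0.0006 -0.0095] turn -0.0001 F [-0.9  0.5  0.6] op 0.0222 q6 2.13
```

View pics/w3.png

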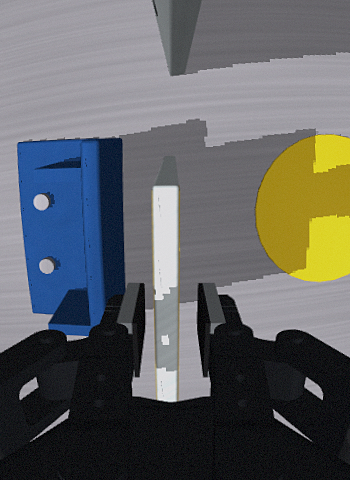

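The chart stands free and upright between the fingers at (165,290), with gaps on both sides. Next: raise 8 mm, then push it slowly toward the rest.

Emit:
drive_tool:
  rows:
    - [[0, 0, -0.004], 0]
    - [[0, 0, -0.0035], 0]
    - [[0, -0.003, 0], 0]
    - [[0, -0.003, 0], 0]
    - [[0, -0.003, 0], 0]
    - [[0, -0.003, 0], 0]
    - [[0, -0.003, 0], 0]
    - [[0, -0.003, 0], 0]
    - [[0, 0, 0], 0]

```text
t: 11.65
tool_pos: [0.4891, 0.3386, 0.2081]
tool_rot: [-3.137, 0.167, 0.0]
contact_force: [0.2, 0.2, 0.5]
opening: 0.0223
grip_force: 0.0
```

Emit:
drive_tool:
  rows:
    - [[0, -0.003, 0], 0]
    - [[0, -0.003, 0], 0]
    - [[0, -0.003, 0], 0]
    - [[0, -0.003, 0], 0]
    - [[0, -0.003, 0], 0]
    - [[0, -0.003, 0], 0]
    - [[0, 0, 0], 0]

```text
t: 12.35
tool_pos: [0.4911, 0.3565, 0.2082]
tool_rot: [-3.137, 0.167, -0.0]
contact_force: [-0.5, 0.5, 0.3]
opening: 0.0224
grip_force: 0.2
```

```bash
cat > m.py <<'E'
from h import *
# chart pose check: top edge of chart in the wrist/top pictures
to(.4872,.3197,.21,-6.1)
v=grab('wrist');im=v['image']
for y in (200,240): print(y,[int(c) for c in im[y,150:420:5].min(-1)])
E
python3 m.py
```

```text
t 12.35 pos [0.4911 0.3565 0.2082] phi -6.08 tilt [ 1.e-04  2.e-04 -1.e+00] shift [ 0.0001  0.037  -0.0018] turn 0.0003 F [-0.5  0.5  0.3] op 0.0224 q6 2.18
200 [104, 106, 107, 104, 165, 162, 163, 164, 162, 160, 166, 161, 166, 165, 36, 41, 42, 178, 172, 167, 15, 37, 38, 37, 39, 38, 33, 38, 231, 220, 222, 219, 165, 10, 9, 105, 103, 101, 23, 29, 114, 36, 28, 72, 104, 107, 103, 105, 104, 104, 105, 100, 106, 106]
240 [109, 112, 107, 108, 107, 101, 167, 162, 165, 164, 166, 169, 165, 167, 74, 38, 35, 41, 40, 27, 43, 34, 36, 42, 32, 39, 42, 34, 169, 221, 220, 221, 181, 10, 18, 102, 108, 28, 32, 26, 108, 100, 104, 103, 103, 100, 100, 104, 105, 103, 104, 102, 106, 106]
```

The chart is tilting with the fingers: its top edge is at columns 290-310 and its front face shows to the right.

Emit:
drive_tool:
  rows:
    - [[0, -0.003, 0], 0]
    - [[0, -0.003, 0], 0]
    - [[0, -0.003, 0], 0]
    - [[0, -0.003, 0], 0]
    - [[0, -0.003, 0], 0]
    - [[0, -0.001, 0], 0]
    - [[0, 0, 0], 0]
    - [[0, 0, 0], 0]

```text
t: 13.2
tool_pos: [0.4927, 0.372, 0.2082]
tool_rot: [3.137, -0.167, -0.0]
contact_force: [1.1, -0.2, -0.1]
opening: 0.0225
grip_force: 0.0
```

Emit:
drive_tool:
  rows:
    - [[0, -0.002, 0], 0]
    - [[0, 0, 0], 0]
    - [[0, 0, 0], 0]
    - [[0, 0, 0], 0]
    - [[0, 0, 0], 0]
  jaw: 0.5

```text
t: 13.7
tool_pos: [0.493, 0.374, 0.2082]
tool_rot: [3.137, -0.167, -0.0]
contact_force: [0.5, -0.1, -0.1]
opening: 0.0425
grip_force: 0.0
```

Emit:
drive_tool:
  rows:
    - [[0, 0, 0], 0]
    - [[0, 0, 0], 0]
    - [[0, 0, 0], 0]
    - [[0, 0, 0], 0]
    - [[0, 0, 0], 0]
    - [[0, 0, 0], 0]
  jaw: 0

```text
t: 14.3
tool_pos: [0.493, 0.374, 0.2082]
tool_rot: [3.137, -0.167, -0.0]
contact_force: [-0.2, 0.2, 0.7]
opening: 0.0853
grip_force: 0.0
```

Emit:
drive_tool:
  rows:
    - [[0, 0, -0.005], 0]
    - [[0, 0, -0.01], 0]
    - [[0, 0, -0.015], 0]
    - [[0, 0, -0.015], 0]
    - [[0, 0, -0.015], 0]
    - [[0, 0, -0.02], 0]
    - [[0, 0, -0.02], 0]
    - [[0, 0, 0], 0]

```text
t: 15.1
tool_pos: [0.4943, 0.3748, 0.3136]
tool_rot: [-3.133, 0.167, -0.011]
contact_force: [0.6, -0.2, 0.5]
opening: 0.0852
grip_force: 0.0
```

```bash
python3 - <<'E'
from h import *
to(.47,-.345,.31,-13.5)
w=grab('wrist')['image'];s=grab('scene')['image'];t=grab('top')['image']
a=w[60:460,60:460]; b=cv2.resize(s[270:470,400:600],(400,400),interpolation=cv2.INTER_CUBIC)
cv2.imwrite('pics/f.png',np.hstack([a,b]))
E
```

```text
t 15.1 pos [0.4943 0.3748 0.3136] phi -6.1 tilt [ 0.0071  0.0042 -1.    ] shift [1.444e-01 7.056e-01 5.000e-04] turn 0.1291 F [ 0.6 -0.2  0.5] op 0.0852 q6 2.21
```

View pics/f.png

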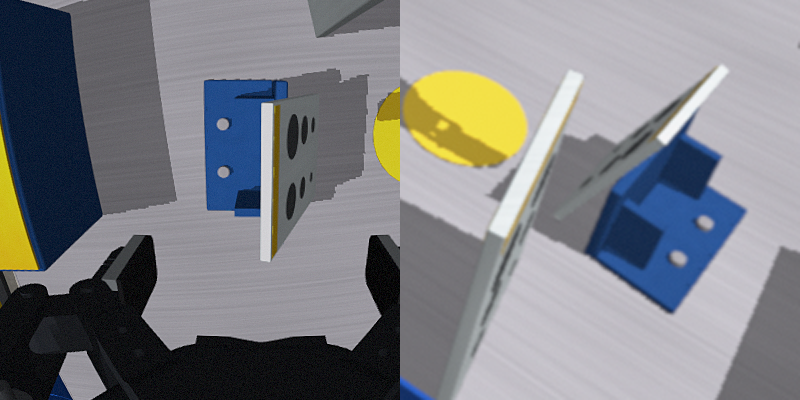

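The chart leans on the rest's upper edge with its foot on the bench. In the left panel its top edge runs (266,103)-(266,261). I'll check the numbers.

```bash
python3 - <<'E'
from h import *
v=load('wrist')
a=atz(v,(332,164),.1505,1);b=atz(v,(331,321),.1505,1);m=(a+b)/2;d=a-b
print('front top edge',m,np.degrees(np.arctan2(d[1],d[0])),np.hypot(*d[:2]))
u=np.array([np.cos(np.radians(-6.1)),np.sin(np.radians(-6.1))]);n=np.array([-u[1],u[0]])
r=m[:2]-[.4905,.356];print('rest frame',r@u,r@n)
v=load('top');h=v['image'];cx,cy=proj(v,[*m[:2],.15]);print(cx,cy)
E
```

```text
front top edge [0.49164365 0.36803211 0.1505    ] -5.953490957405255 0.10942998145424725
rest frame -0.0001414028478112978 0.012085515660492801
129.17539377134054 236.12263567683735
```

Emit:
drive_tool:
  rows:
    - [[0, 0, 0], 0.065]
    - [[0, 0, 0], 0.0641]
    - [[0.003, 0.014, 0], 0]
    - [[0.006, 0.029, 0], 0]
    - [[0.006, 0.029, 0], 0]
    - [[0.006, 0.029, 0], 0]
    - [[0.006, 0.029, 0], 0]
    - [[0.006, 0.029, 0], 0]
    - [[0.006, 0.029, 0], 0]
    - [[0.006, 0.029, 0], 0]

```text
t: 16.25
tool_pos: [0.4852, 0.1506, 0.307]
tool_rot: [3.119, -0.367, -0.003]
contact_force: [0.4, -0.0, 0.2]
opening: 0.0854
grip_force: 0.0
```

Emit:
drive_tool:
  rows:
    - [[0.006, 0.029, 0], 0]
    - [[0.006, 0.029, 0], 0]
    - [[0.006, 0.029, 0], 0]
    - [[0.006, 0.029, 0], 0]
    - [[0.006, 0.029, 0], 0]
    - [[0.006, 0.029, 0], 0]
    - [[0.006, 0.029, 0], 0]
    - [[0.006, 0.029, 0], 0]
    - [[0.006, 0.029, 0], 0]
    - [[0.006, 0.029, 0], 0]

```text
t: 17.25
tool_pos: [0.4755, -0.145, 0.3071]
tool_rot: [-3.12, 0.368, 0.003]
contact_force: [0.2, -0.1, -0.4]
opening: 0.0852
grip_force: 0.0
```

Emit:
drive_tool:
  rows:
    - [[0.006, 0.029, 0], 0]
    - [[0.006, 0.029, 0], 0]
    - [[0.006, 0.029, 0], 0]
    - [[0.006, 0.029, 0], 0]
    - [[0.006, 0.029, 0], 0]
    - [[0.006, 0.029, 0], 0]
    - [[0, 0, 0], 0]
    - [[0, 0, 0], 0]

```text
t: 18.05
tool_pos: [0.4701, -0.3214, 0.3071]
tool_rot: [-3.118, 0.37, 0.003]
contact_force: [-0.1, 0.0, 0.5]
opening: 0.0855
grip_force: 0.0
```

```bash
python3 - <<'E'
from h import *
to(.4715,-.345,.25,-13.6)
v=grab('wrist');hsv=cv2.cvtColor(v['image'],cv2.COLOR_BGR2HSV)
m=cv2.inRange(hsv,(100,120,60),(125,255,255));n,l,s,c=cv2.connectedComponentsWithStats(m)
for i in np.argsort(-s[1:,4])[:4]+1: print(s[i],c[i])
i=np.argmin([np.hypot(*(c[j]-[320,200]))+1e4*(s[j,4]<3000) for j in range(n)])
p=cv2.minAreaRect(np.argwhere(l==i)[:,::-1].astype(np.float32));bx=cv2.boxPoints(p);print(bx)
X=np.array([atz(v,q,.01,1) for q in bx]);print(X.round(4),X.mean(0))
dk=(v['image'].max(-1)<45)
for y in range(150,300,15): 
    r=np.flatnonzero(dk[y,250:400])+250; print(y,r[:1],r[-1:],len(r))
E
```

```text
t 18.05 pos [ 0.4701 -0.3214  0.3071] phi -13.54 tilt [-0.0016  0.0017 -1.    ] shift [0.007  0.0227 0.057 ] turn 0.0011 F [-0.1  0.   0.5] op 0.0855 q6 1.08
[  303   107    82   174 12417] [342.18031731 193.7877104 ]
[ 510    0  130   72 7362] [573.53653898  31.91048628]
[601  63  39  10 122] [622.1557377   66.86885246]
[ 19   9  25  19 120] [28.85       16.78333333]
[[303. 107.]
 [384. 107.]
 [384. 280.]
 [303. 280.]]
[[ 0.5686 -0.3276  0.01  ]
 [ 0.5512 -0.405   0.01  ]
 [ 0.3739 -0.3688  0.01  ]
 [ 0.3947 -0.2841  0.01  ]] [ 0.47209315 -0.34638223  0.01      ]
150 [] [] 0
165 [] [] 0
180 [338] [349] 12
195 [338] [353] 16
210 [338] [352] 15
225 [339] [352] 14
240 [] [] 0
255 [] [] 0
270 [] [] 0
285 [] [] 0
```

```bash
python3 - <<'E'
from h import *
v=load('wrist')
for q in ((338.5,205),(352.5,205),(345.5,205)): print(atz(v,q,.064,1),atz(v,q,.03,1))
to(.4718,-.3458,.25,-13.6)
E
```

```text
[ 0.47594016 -0.33881287  0.064     ] [ 0.46915557 -0.33888058  0.03      ]
[ 0.47316906 -0.35055868  0.064     ] [ 0.46608397 -0.35190014  0.03      ]
[ 0.47455303 -0.34467777  0.064     ] [ 0.46761802 -0.3453815   0.03      ]
t 18.1 pos [ 0.4704 -0.3208  0.3073] phi -13.49 tilt [-0.0013  0.0014 -1.    ] shift [0.0073 0.0241 0.0572] turn 0.002 F [-0.5 -0.6 -0.2] op 0.0855 q6 1.08
```

Emit:
drive_tool:
  rows:
    - [[0.0024, 0.0077, 0.01], 0]
    - [[0.0024, 0.0077, 0.02], 0]
    - [[0.0024, 0.0077, 0.02], 0]
    - [[0, 0, 0.02], 0]
    - [[0, 0, 0], 0]
    - [[0, 0, 0], 0]

```text
t: 18.7
tool_pos: [0.4726, -0.3446, 0.2376]
tool_rot: [-3.119, 0.368, 0.002]
contact_force: [0.5, -0.7, 0.2]
opening: 0.0854
grip_force: 0.0
```

```bash
python3 - <<'E'
from h import *
to(.4718,-.3458,.099,-13.6)
v=grab('wrist');dk=(v['image'].max(-1)<45)
for y in range(130,290,15):
    r=np.flatnonzero(dk[y,270:380])+270; print(y,r[:1],r[-1:],len(r), [atz(v,(r[k]+k*-1,y),.064,1).round(4) for k in (0,-1)] if len(r) else '')
E
```

```text
t 18.7 pos [ 0.4726 -0.3446  0.2376] phi -13.44 tilt [-1.e-03  9.e-04 -1.e+00] shift [-0.0003  0.0014  0.1386] turn 0.0028 F [ 0.5 -0.7  0.2] op 0.0854 q6 1.05
130 [] [] 0 
145 [] [] 0 
160 [] [] 0 
175 [] [] 0 
190 [] [] 0 
205 [314] [329] 16 [array([ 0.4962, -0.3461,  0.064 ]), array([ 0.4937, -0.3565,  0.064 ])]
220 [313] [329] 17 [array([ 0.4864, -0.343 ,  0.064 ]), array([ 0.4837, -0.3542,  0.064 ])]
235 [313] [329] 17 [array([ 0.4762, -0.3405,  0.064 ]), array([ 0.4735, -0.3518,  0.064 ])]
250 [313] [329] 17 [array([ 0.4657, -0.338 ,  0.064 ]), array([ 0.463 , -0.3494,  0.064 ])]
265 [] [] 0 
280 [] [] 0
```

Emit:
drive_tool:
  rows:
    - [[0, 0.001, 0.015], 0.0028]
    - [[0, 0, 0.02], 0]
    - [[0, 0, 0.02], 0]
    - [[0, 0, 0.02], 0]
    - [[0, 0, 0.02], 0]
    - [[0, 0, 0.02], 0]
    - [[0, 0, 0.015], 0]
    - [[0, 0, 0.008], 0]
    - [[0, 0, 0], 0]
    - [[0, 0, 0], 0]

```text
t: 19.75
tool_pos: [0.4729, -0.3466, 0.1009]
tool_rot: [3.119, -0.373, 0.002]
contact_force: [-0.1, -0.5, 0.0]
opening: 0.0853
grip_force: 0.0
```

Emit:
drive_tool:
  rows:
    - [[0, 0, 0], 0]
    - [[0, 0, 0], 0]
    - [[0, 0, 0], 0]
    - [[0, 0, 0], 0]
    - [[0, 0, 0], 0]
    - [[0, 0, 0], 0]
    - [[0, 0, 0], 0]
    - [[0, 0, 0], 0]
    - [[0, 0, 0], 0]
    - [[0, 0, 0], 0]
  jaw: 1
  grip_force: 70

```text
t: 20.75
tool_pos: [0.4726, -0.3462, 0.1005]
tool_rot: [-3.119, 0.374, -0.0]
contact_force: [-0.9, 2.1, 3.8]
opening: 0.0112
grip_force: 69.4
```

```bash
python3 -c "
from h import *
to(.4718,-.3458,.099,-13.6)"
```

```text
t 20.75 pos [ 0.4726 -0.3462  0.1005] phi -13.66 tilt [ 3.e-04  0.e+00 -1.e+00] shift [-0.0009 -0.0002  0.0015] turn -0.001 F [-0.9  2.1  3.8] op 0.0112 q6 1.05
```

Emit:
drive_tool:
  rows:
    - [[0, 0, -0.001], 0]
    - [[0, 0, -0.003], 0]
    - [[0, 0, -0.005], 0]
    - [[0, 0, -0.006], 0]
    - [[0, 0, -0.006], 0]
    - [[0, 0, -0.006], 0]
    - [[0, 0, -0.005], 0]
    - [[0, 0, -0.003], 0]
    - [[0, 0, -0.001], 0]
    - [[0, 0, 0], 0]

```text
t: 21.75
tool_pos: [0.4725, -0.3462, 0.1363]
tool_rot: [3.119, -0.374, 0.0]
contact_force: [-0.0, -0.4, -3.5]
opening: 0.0111
grip_force: 68.5
```

```bash
python3 - <<'E'
from h import *
for n in('top','scene'):
    v=grab(n);hsv=cv2.cvtColor(v['image'],cv2.COLOR_BGR2HSV)
    m=cv2.inRange(hsv,(24,130,60),(34,255,255));k,l,s,c=cv2.connectedComponentsWithStats(m)
    j=[i for i in range(1,k) if s[i,4]>900 and (150<c[i][0]<260 if n=='top' else 390<c[i][0]<480)]
    for i in j:
        X=np.array([atz(v,q,.003)[:2] for q in np.argwhere(l==i)[:,::-1]]).astype(np.float32)
        print(n,s[i],cv2.minEnclosingCircle(X),X.mean(0),len(X))
v=load('top');h=cv2.cvtColor(v['image'],cv2.COLOR_BGR2HSV)
m=cv2.inRange(h,(10,120,80),(22,255,255));m[:,:380]=0;m[:190]=0;m[300:]=0;m[:,440:]=0
p=np.argwhere(m)[:,::-1];print('ball',len(p),atz(v,p.mean(0),.0185+.035) if len(p) else '')
to(.4896,.1963,.2505,-13.6)
E
```

```text
top [ 188  219   43   43 1463] ((0.48992276191711426, 0.19612513482570648), 0.0591910295188427) [0.4896237  0.19639315] 1463
scene [ 402  306   61   47 2215] ((0.49002787470817566, 0.19694148004055023), 0.05915064364671707) [0.49185765 0.19818063] 2215
ball 0 
t 21.85 pos [ 0.4723 -0.3461  0.1359] phi -13.66 tilt [-4.e-04  4.e-04 -1.e+00] shift [-0.1108 -0.5313 -0.1144] turn -0.001 F [-0.4 -0.4 -4.4] op 0.0113 q6 1.05
```

Emit:
drive_tool:
  rows:
    - [[0, 0, -0.003], 0]
    - [[0, 0, -0.008], 0]
    - [[0, 0, -0.013], 0]
    - [[0, 0, -0.016], 0]
    - [[0, 0, -0.017], 0]
    - [[0, 0, -0.017], 0]
    - [[0, 0, -0.016], 0]
    - [[0, 0, -0.013], 0]
    - [[0, 0, -0.008], 0]
    - [[0, 0, -0.0034], 0]

```text
t: 22.85
tool_pos: [0.4727, -0.3464, 0.2519]
tool_rot: [3.118, -0.373, 0.002]
contact_force: [0.2, 0.1, -3.9]
opening: 0.011
grip_force: 68.4
```

Emit:
drive_tool:
  rows:
    - [[-0.0002, -0.001, 0], 0]
    - [[-0.0004, -0.002, 0], 0]
    - [[-0.0006, -0.003, 0], 0]
    - [[-0.0008, -0.004, 0], 0]
    - [[-0.001, -0.005, 0], 0]
    - [[-0.0013, -0.006, 0], 0]
    - [[-0.0015, -0.007, 0], 0]
    - [[-0.0017, -0.008, 0], 0]
    - [[-0.0019, -0.009, 0], 0]
    - [[-0.0021, -0.01, 0], 0]

```text
t: 23.85
tool_pos: [0.4743, -0.2892, 0.2506]
tool_rot: [-3.119, 0.374, -0.0]
contact_force: [-0.0, -0.2, -3.7]
opening: 0.011
grip_force: 68.4
```

Emit:
drive_tool:
  rows:
    - [[-0.0021, -0.01, 0], 0]
    - [[-0.0021, -0.01, 0], 0]
    - [[-0.0021, -0.01, 0], 0]
    - [[-0.0021, -0.01, 0], 0]
    - [[-0.0021, -0.01, 0], 0]
    - [[-0.0021, -0.01, 0], 0]
    - [[-0.0021, -0.01, 0], 0]
    - [[-0.0021, -0.01, 0], 0]
    - [[-0.0021, -0.01, 0], 0]
    - [[-0.0021, -0.01, 0], 0]

```text
t: 24.85
tool_pos: [0.4775, -0.1871, 0.2506]
tool_rot: [3.119, -0.374, 0.0]
contact_force: [-0.3, -0.1, -4.2]
opening: 0.011
grip_force: 68.4
```

Emit:
drive_tool:
  rows:
    - [[-0.0021, -0.01, 0], 0]
    - [[-0.0021, -0.01, 0], 0]
    - [[-0.0021, -0.01, 0], 0]
    - [[-0.0021, -0.01, 0], 0]
    - [[-0.0021, -0.01, 0], 0]
    - [[-0.0021, -0.01, 0], 0]
    - [[-0.0021, -0.01, 0], 0]
    - [[-0.0021, -0.01, 0], 0]
    - [[-0.0021, -0.01, 0], 0]
    - [[-0.0021, -0.01, 0], 0]

```text
t: 25.85
tool_pos: [0.4807, -0.0849, 0.2506]
tool_rot: [-3.119, 0.374, -0.0]
contact_force: [0.0, 0.1, -4.1]
opening: 0.0111
grip_force: 68.4
```

Emit:
drive_tool:
  rows:
    - [[-0.0021, -0.01, 0], 0]
    - [[-0.0021, -0.01, 0], 0]
    - [[-0.0021, -0.01, 0], 0]
    - [[-0.0021, -0.01, 0], 0]
    - [[-0.0021, -0.01, 0], 0]
    - [[-0.0021, -0.01, 0], 0]
    - [[-0.0021, -0.01, 0], 0]
    - [[-0.0021, -0.01, 0], 0]
    - [[-0.0021, -0.01, 0], 0]
    - [[-0.0021, -0.01, 0], 0]

```text
t: 26.85
tool_pos: [0.4839, 0.0172, 0.2506]
tool_rot: [3.119, -0.374, 0.0]
contact_force: [1.1, 0.2, -4.0]
opening: 0.011
grip_force: 68.4
```

Emit:
drive_tool:
  rows:
    - [[-0.0021, -0.01, 0], 0]
    - [[-0.0021, -0.01, 0], 0]
    - [[-0.0021, -0.01, 0], 0]
    - [[-0.0021, -0.01, 0], 0]
    - [[-0.0021, -0.01, 0], 0]
    - [[-0.0021, -0.01, 0], 0]
    - [[-0.0021, -0.01, 0], 0]
    - [[-0.0021, -0.01, 0], 0]
    - [[-0.0021, -0.01, 0], 0]
    - [[-0.0021, -0.01, 0], 0]

```text
t: 27.85
tool_pos: [0.4871, 0.1193, 0.2506]
tool_rot: [-3.119, 0.374, -0.0]
contact_force: [-0.9, 0.2, -3.7]
opening: 0.0111
grip_force: 68.4
```

```bash
python3 -c "
from h import *
to(.4900,.1965,.2505,-13.6)"
```

```text
t 27.85 pos [0.4871 0.1193 0.2506] phi -13.66 tilt [ 0.  0. -1.] shift [-0.0154 -0.0757  0.0001] turn -0.0011 F [-0.9  0.2 -3.7] op 0.0111 q6 1.9
```

Emit:
drive_tool:
  rows:
    - [[-0.002, -0.01, 0], 0]
    - [[-0.002, -0.01, 0], 0]
    - [[-0.002, -0.01, 0], 0]
    - [[-0.0018, -0.009, 0], 0]
    - [[-0.0016, -0.008, 0], 0]
    - [[-0.0014, -0.007, 0], 0]
    - [[-0.0012, -0.006, 0], 0]
    - [[-0.001, -0.005, 0], 0]
    - [[-0.0008, -0.004, 0], 0]
    - [[-0.0006, -0.003, 0], 0]

```text
t: 28.85
tool_pos: [0.4902, 0.1921, 0.2506]
tool_rot: [3.119, -0.374, -0.0]
contact_force: [0.2, 0.5, -3.4]
opening: 0.0111
grip_force: 68.4
```

Emit:
drive_tool:
  rows:
    - [[-0.0004, -0.002, 0], 0]
    - [[-0.0002, -0.001, 0], 0]
    - [[0, 0, 0], 0]
    - [[0, 0, 0], 0]
    - [[0, 0, 0], 0]
    - [[0, 0, 0], 0]
    - [[0, 0, 0], 0]
    - [[0, 0, 0], 0]
    - [[0, 0, 0], 0]
    - [[0, 0, 0], 0]

```text
t: 29.85
tool_pos: [0.4903, 0.1949, 0.2506]
tool_rot: [3.119, -0.374, 0.0]
contact_force: [0.2, 0.2, -3.0]
opening: 0.0113
grip_force: 68.4
```

```bash
python3 - <<'E'
from h import *
to(.4900,.1965,.2505,-13.6)
u=np.array([np.cos(np.radians(-13.66)),np.sin(np.radians(-13.66))]);pk=np.array([.490,.1965])+.055*u
for n in('wrist','scene','top'):
    v=grab(n);h=cv2.cvtColor(v['image'],cv2.COLOR_BGR2HSV)
    m=cv2.inRange(h,(8,110,70),(23,255,255));k,l,s,c=cv2.connectedComponentsWithStats(m)
    for i in range(1,k):
        if s[i,4]>25:
            X=atz(v,c[i],.1685,n=='wrist')
            if np.hypot(*(X[:2]-pk))<.06: print(n,s[i],c[i].round(1),'ball off pocket',(X[:2]-pk).round(4))
    # tray blue corners
    b=cv2.inRange(h,(100,140,60),(125,255,255));k,l,s,c=cv2.connectedComponentsWithStats(b)
    for i in range(1,k):
        if s[i,4]>400:
            P=np.argwhere(l==i)[:,::-1]; X=np.array([atz(v,q,.16,n=='wrist')[:2] for q in P]).astype(np.float32)
            if np.hypot(*(X.mean(0)-[.49,.1965]))<.08: r=cv2.minAreaRect(X);print(n,'tray',r)
E
```

```text
t 29.85 pos [0.4903 0.1949 0.2506] phi -13.66 tilt [ 0. -0. -1.] shift [-0.0006 -0.0015  0.0001] turn -0.001 F [ 0.2  0.2 -3. ] op 0.0113 q6 2.05
wrist [ 300  137   60   60 2726] [329.5 166.4] ball off pocket [ 0.0015 -0.006 ]
wrist tray ((0.5189858675003052, 0.18743307888507843), (0.08032943308353424, 0.11932723969221115), 76.3402328491211)
wrist tray ((0.4300236403942108, 0.2090376913547516), (0.025192635133862495, 0.01806020736694336), 76.31059265136719)
scene [416 269  13  14 140] [422.3 275.7] ball off pocket [-0.0002 -0.0055]
scene tray ((0.49285516142845154, 0.19649946689605713), (0.08233048021793365, 0.18533188104629517), 76.4730453491211)
top [201 210   9   9  63] [205.1 214. ] ball off pocket [ 0.0017 -0.0059]
top tray ((0.5399411916732788, 0.18228985369205475), (0.07821212708950043, 0.07305590808391571), 76.00938415527344)
```

Emit:
drive_tool:
  rows:
    - [[0, -0.0005, 0], 0]
    - [[0, -0.0005, 0], 0]
    - [[0, -0.0005, 0], 0]
    - [[0, 0, 0], 0]
    - [[0, 0, 0], 0]
    - [[0, 0, 0], 0]
    - [[0, 0, 0], 0]
    - [[0, 0, 0], 0]
    - [[0, 0, 0], 0]
    - [[0, 0, 0], 0]

```text
t: 31.0
tool_pos: [0.4906, 0.1964, 0.2506]
tool_rot: [-3.119, 0.374, 0.0]
contact_force: [0.3, -0.4, -3.5]
opening: 0.0109
grip_force: 68.4
```

```bash
python3 - <<'E'
from h import *
from station import ctrl
to(.4900,.1965,.2505,-13.6)
print(ctrl.finish_job())
E
```

```text
t 31.0 pos [0.4906 0.1964 0.2506] phi -13.66 tilt [-0.  0. -1.] shift [-0.0006  0.      0.0001] turn -0.001 F [ 0.3 -0.4 -3.5] op 0.0109 q6 2.05
the job is handed in; nothing more can be done
None
```

I handed the job in at 31 s: the chart leans squarely and centred against the rest, and the arm holds the blue tray level about 15 cm over the mat, ball in its pocket (chart last checked before the tray was moved; no verdict was returned).

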